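# Press a pivot pin home with a ratchet hand press, then wind the press back

### The arm

A 6-joint arm with a two-finger parallel gripper is mounted at the origin on the work surface; the furniture and walls round the work are solid. World frame = base frame: x ahead of the robot, y to its left, z up, the work surface at z = 0. Lengths are in m, angles in rad, forces in N, time in s.
With the tool pointing down it reaches from about 0.35 to 0.775 m from the base axis. Payload 7.3 kg.
Tool frame: the origin (TCP) lies on the front face of the gripper's body, between the roots of the fingers; the fingertips stand 66 mm ahead of it and the grasp point (between the pads) lies 47 mm ahead of it; z points along the fingers, y is the direction in which the jaws open and shut (so a half turn about z gives the same grasp; the last joint's range is limited). The gripper opens to 92 mm and grips with 3 to 60 N. Pads are 19 mm wide; open, the fingers measure 130 mm over their backs; the gripper's body (75 mm by 190 mm) begins 47 mm behind the grasp point.
Start: joints at [1.1, 0.342, 1.524, -0, 1.275, -0.146], TCP at [0.168, 0.498, 0.292] pointing down, gripper open.
Joint ranges: [-2.53, 2.53], [-0.77, 2.02], [0.04, 2.7], [-1, 4.14], [0.28, 2.66], [-3.11, 3.11]. Speed limits (rad/s): [2.57, 2.57, 3.14, 3.14, 3.14, 3.14].

### API

Orientations are given as [roll, pitch, yaw] about the fixed x, y, z axes, in that order (R = Rz(yaw) Ry(pitch) Rx(roll)).
In Python, from cell import observe, read_camera, hand_in, search_frame, tip_of gives the robot as it stands. The module is installed in compiled form; this text tells all that it offers.
- The arm moves only by the tool apply_moves, never from a script. Its argument "motion" is a list of rows, each an object with "offset": the shift along the tool's x, y, z in mm, a list of three; "rotation": the turn, a rotation vector about the tool's x, y, z in rad, a list of three. In form: [{"offset": [x, y, z], "rotation": [rx, ry, rz]}, ...]. A call has 1 to 12 rows; each row shifts and turns the pose as measured when the row begins, along the tool's axes as they then stand; what a row does not reach is not made up. A row lasts 1/12 s, in which the tool goes at most 41.7 mm and 7.16 degrees, less where a joint would pass 70% of its speed; a pose out of reach is approached as far as the arm can. A call with a gripper value outside its range is refused whole. "grip" is the closure, from 0 (fully open) to 1 (shut), set as the call begins (left out, the last holds). The fingers move at their own pace and stop on an object; "grip_force" is the grip in N (left out, the last holds). Time passes only in rows, so rows that do not move let the fingers close. It gives the time, the measured TCP pose, the force and the opening at its end, in the units of the state.
- observe(): the state, without advancing time (a new reading comes with each control period).
- read_camera(name): name is "scene" or "top" or "wrist"; returns a dict with "img" (420x560x3 uint8, red, green, blue), "camera_matrix" (3x3 intrinsics, pixels), "R" (3x3) and "t" (3): a world point X has camera coordinates R X + t; the wrist camera has in their place "tool_from_camera" (4x4, takes a point from camera to tool coordinates, whose origin is the TCP and whose axes are the flange's). Camera axes: x right, y down, z forward; pixel columns grow to the right and rows downward; lengths in m; the calibration is good to about 2 mm. A picture is of the moment at which its call begins: read the wrist's pose just before it. There is no depth.
- hand_in(): hands the job in, once; it reports no verdict.
Trained networks look in a picture, given as the dict that the camera call returned (one of the last four; its "shot" number tells which), for a name from the list of things; names that differ only in an ending like _2 or _b are one class to them, and where a whole thing is asked for, a point or a joint stands for the part that bears it (a point fixed in the world has none). Each returns a list of dicts, best first, with "score" (0 to 1); they miss things now and then, are a little off and sometimes report something else, mostly with a low value. They report only what shows in the picture. A call takes as long as a camera call.
- search_frame(query, picture): "location" ([x, y, z] in m, in world coordinates, good to about 4 mm: the middle of the surface that is visible of it).
- tip_of(query, picture): "location" ([x, y, z] in m, in world coordinates, good to about 4 mm: a listed point, or the origin of a listed thing).
The state is a dict: "time": time; "qpos": joint angles; "qvel": joint speeds; "joint_efforts": joint torques, N m; "tool_pos": TCP position; "tool_rot": TCP orientation; "contact_force": force on the tool from outside, world axes, zero at the start; "torque": the same for the moment, N m; "opening": finger opening in m.
Only numpy, scipy, OpenCV 4.12 (cv2) and the standard library are available. Lean on these libraries where they do the work, as an engineer would, in place of code of your own. Each camera call takes 0.05 s, during which the arm holds its last target.

### The job

Press the pivot pin fully home in the bearing block with the small hand press: turn the wing knob clockwise, click by click, until you feel it stiffen clearly because the pin has bottomed, stop at the first click that holds it firmly, and do not press harder than that. Let go of the knob so that the pawl alone holds the load, then throw the pawl out by its peg and wind the knob back anticlockwise to its stop. Leave the steel block, the flat offcut and the flanged nut near it alone.

Things in the scene. Friction and masses are not known exactly. Their poses are not given: they have to be found in the camera images.
- press: Small hand press fixed on the bench: grey base plate 94 x 233 x 12 mm. Origin on the bench directly below the vertical knob axis, z up. In its frame the rack with its spring nose slides toward -y to the pin, 12 mm per rad of knob turn; the pawl stands at -x, +y. Behind the nose a spring: 1.4 N per mm of rack travel once the pin has bottomed; over 24 N would harm the pin.
- wing (a point): Centre of the knob's wing, on the knob's vertical axis, 90 mm above the bench. The wing is a flat steel bar 58 mm long, 14 mm thick, 36 mm high (72 to 108 mm above the bench), gripped from above across its thickness. The point's x axis lies along the wing, y across it; they turn with the knob. The ratchet wheel below has 38 mm radius and its top at 44 mm.
- knob (a joint): Turn of the knob, rad: 0 at its anticlockwise stop (start), growing clockwise seen from above (advances the press). One click every 0.63 rad (10 teeth); turn about 0.06 rad past it for the pawl to drop in. Free friction 0.03 Nm plus 0.04 Nm s/rad, more as the pawl climbs a tooth; pressing adds 0.012 Nm per N on the pin. Freed under load it springs part of the way back.
- pawl_peg (a point): Middle of the graspable length of the upright steel peg on the pawl's tail: 12 mm diameter, point 67 mm above the bench, peg from 47 to 83 mm. It swings on a 45 mm arm about the pawl's vertical pivot, which stands at (-38, 64) mm in the press's frame.
- pawl (a joint): Angle of the pawl, rad: about 0 in the teeth (in), 0.16 on a tooth tip, 0.70 at its outer stop (out). Positive is anticlockwise from above: with the pawl in, the peg lies to the press's -x of the pivot and is thrown out toward the press's -y by about 30 mm. An over-centre spring pulls it in below 0.35 rad and holds it out above; throwing it takes a few N on the peg.
- bearing_block: Aluminium block 44 x 48 x 34 mm bolted to the base, with a steel pivot pin (12 mm, head 17 mm) sticking out of its bore toward the nose, 2 to 5 mm from it. Pushing it in takes about 5 N; how deep it goes is hidden: it bottoms after 5 to 23 mm of rack travel, and is home when over 8 N is held on it. The block's origin is at (18, -107, 12) mm in the press's frame.
- flange_nut: Dark flanged hexagon nut, 31 mm wide, 15 mm high, lying on the bench; a bystander. Origin at the centre of its underside.
- steel_block: Dark steel packing block, 50 x 50 x 38 mm, standing on the bench; a bystander. Origin at the centre of its underside.
- flat_piece: Bright flat bar offcut, 20 x 60 x 10 mm, lying on the bench; a bystander. Origin at the centre of its underside.

How it is judged:
By the outcome, as a careful person would: the job done as asked, in the order asked, and still so for the second after the job is handed in, with the robot touching nothing.
It also fails if it takes over 69 s, if anything falls off the work surface, if the arm or the gripper's body presses on something with over 40 N, if the wrist force passes 120 N, or if a joint passes its speed limit or range.

## Working session

There is one attempt and no reset: what is moved stays moved. The work goes in short steps, Python scripts to look and compute and a tool call to move; the robot and the scene stay as the last step left them, time stands still between calls to the robot, and variables do not carry over. Pictures are saved under pics/ and viewed, and the job is handed in when it is done.

Besides the shell and the picture viewer there is one more tool, called after ">>>" as name(argument=value, ...), one argument or row to a line, values as JSON. apply_moves: Moves the arm, as the interface text tells. Its arguments: {"type":"object","properties":{"motion":{"type":"array"},"grip":{"type":"number"},"grip_force":{"type":"number"}},"required":["motion"]}

```bash
mkdir -p pics
cat > h.py <<'E'
import numpy as np, cv2
from cell import *
def snap(n,f):
    p=read_camera(n); cv2.imwrite('pics/'+f,cv2.cvtColor(p['img'],cv2.COLOR_RGB2BGR)); return p
E
python3 - <<'E'
from h import *
print(observe())
for n in ['scene','top']:
    p=snap(n,n+'1.png')
    print(n,p['R'],p['t'],p['camera_matrix'])
    for q in ['press','wing','pawl_peg','bearing_block','flange_nut','steel_block','flat_piece']:
        print(q,[(np.round(d['location'],4),round(d['score'],2)) for d in tip_of(q,p)[:2]])
E
```

```text
{'time': 0.0, 'qpos': array([ 1.09999831e+00,  3.42716320e-01,  1.52503781e+00, -7.37605697e-06,
        1.27538968e+00, -1.45997904e-01]), 'qvel': array([-0.00121838,  0.00092006,  0.00044244,  0.00056593,  0.00046734,
       -0.00012247]), 'joint_efforts': array([-2.88789033e-04, -4.31228793e+01, -2.44219315e+01,  7.17765070e-02,
        5.58810204e-02, -7.15042916e-05]), 'tool_pos': array([0.16737316, 0.49727394, 0.29154095]), 'tool_rot': array([-3.14005698e+00, -2.18683190e-04,  2.81679453e+00]), 'contact_force': array([-0.4957612 ,  0.27527901,  0.92062205]), 'torque': array([0.00808573, 0.0276158 , 0.03468385]), 'opening': 0.0916416861469475}
scene [[ 0.66745054 -0.74446692 -0.01669642]
 [-0.55191818 -0.47952054 -0.68223631]
 [ 0.49989609  0.46457405 -0.73094107]] [-0.41671038  0.34491255  0.87598911] [[544.95521155   0.         284.17853469]
 [  0.         544.95521155 219.08173197]
 [  0.           0.           1.        ]]
press [(array([ 0.4562, -0.1232, -0.0012]), 0.85)]
wing [(array([ 0.4553, -0.1248,  0.0875]), 0.73), (array([ 0.4907, -0.0239,  0.0152]), 0.7)]
pawl_peg [
[... 357 characters left out ...]
538 -0.00447134 -0.9974144 ]] [-0.07864859  0.5548739   0.89088401] [[488.80053288   0.         286.3697303 ]
 [  0.         488.80053288 210.43924369]
 [  0.           0.           1.        ]]
press [(array([ 0.4589, -0.1242,  0.003 ]), 0.69), (array([ 0.4934, -0.2212,  0.0712]), 0.17)]
wing [(array([ 0.4547, -0.124 ,  0.0914]), 0.61), (array([0.442 , 0.1035, 0.0048]), 0.39)]
pawl_peg [(array([ 0.4952, -0.2192,  0.0683]), 0.52)]
bearing_block [(array([ 0.4958, -0.0234,  0.0126]), 0.68)]
flange_nut [(array([ 0.6237, -0.0296, -0.0017]), 0.61)]
steel_block [(array([ 0.6255, -0.0338, -0.0007]), 0.75), (array([0.4405, 0.1038, 0.0011]), 0.68)]
flat_piece [(array([0.4337, 0.0326, 0.0011]), 0.76)]
```

View pics/scene1.png

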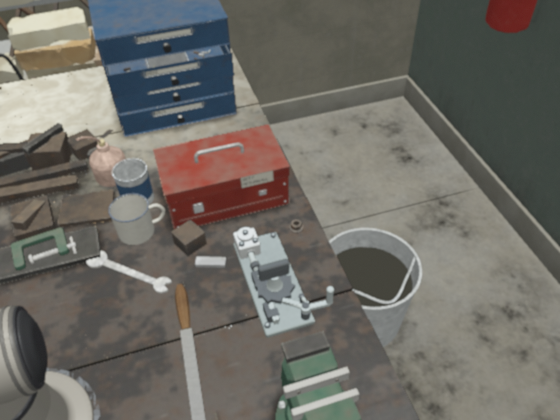

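View pics/top1.png

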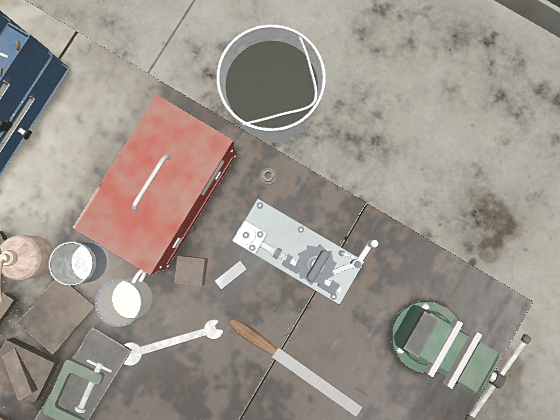

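The scene shows the press at scene px (275,280). The wing is dark and lies near top px (318,266), the peg at about (358,263). Next I'll move above the wing and look with the wrist camera.

>>> apply_moves(
  motion=[
    {"offset": [-23, -25, 0], "rotation": [0, 0, 0]},
    {"offset": [-23, -25, 0], "rotation": [0, 0, 0]},
    {"offset": [-23, -25, 0], "rotation": [0, 0, 0]},
    {"offset": [-23, -25, 0], "rotation": [0, 0, 0]},
    {"offset": [-23, -25, 0], "rotation": [0, 0, 0]},
    {"offset": [-23, -25, 0], "rotation": [0, 0, 0]},
    {"offset": [-23, -25, 0], "rotation": [0, 0, 0]},
    {"offset": [-23, -25, 0], "rotation": [0, 0, 0]},
    {"offset": [-23, -25, 0], "rotation": [0, 0, 0]},
    {"offset": [-23, -25, 0], "rotation": [0, 0, 0]},
  ],
  grip=0.4,
)

```text
time: 1.63
tool_pos: [0.3084, 0.18, 0.2914]
tool_rot: [3.136, 0.002, 2.829]
contact_force: [1.4, -0.0, -0.3]
opening: 0.0548
```

```bash
cat >> h.py <<'E'
from scipy.spatial.transform import Rotation as Ro
def to(pos,yaw,s=None):
    "offset in tool axes (mm) and rotvec to get from now to TCP pos, pointing down with yaw"
    s=s or observe()
    R=Ro.from_euler('xyz',s['tool_rot']); T=Ro.from_euler('xyz',[np.pi,0,yaw])
    print('t',round(s['time'],2),'pos',np.round(s['tool_pos'],4),'rot',np.round(s['tool_rot'],3),'F',np.round(s['contact_force'],2),'T',np.round(s['torque'],3),'q6',round(s['qpos'][5],3),'q1',round(s['qpos'][0],3),'open',round(s['opening'],4))
    print('off',np.round(R.inv().apply(np.array(pos)-s['tool_pos'])*1e3,1),'rot',np.round((R.inv()*T).as_rotvec(),3))
E
python3 -c "
from h import *
to([.455,-.124,.25],2.69)"
```

```text
t 1.63 pos [0.3084 0.18   0.2914] rot [3.136e+00 2.000e-03 2.829e+00] F [ 1.45 -0.01 -0.28] T [ 0.059 -0.05  -0.001] q6 -0.949 q1 0.31 open 0.0548
off [-232.9 -244.4   40.6] rot [0.005 0.002 0.139]
```

>>> apply_moves(
  motion=[
    {"offset": [-23, -24, 2], "rotation": [0, 0, 0]},
    {"offset": [-23, -24, 2], "rotation": [0, 0, 0]},
    {"offset": [-23, -24, 2], "rotation": [0, 0, 0]},
    {"offset": [-23, -24, 2], "rotation": [0, 0, 0]},
    {"offset": [-23, -24, 2], "rotation": [0, 0, 0]},
    {"offset": [-23, -24, 2], "rotation": [0, 0, 0]},
    {"offset": [-23, -24, 2], "rotation": [0, 0, 0]},
    {"offset": [-23, -24, 2], "rotation": [0, 0, 0]},
    {"offset": [-23, -24, 2], "rotation": [0, 0, 0]},
    {"offset": [-23, -24, 2], "rotation": [0, 0, 0]},
    {"offset": [0, 0, 0], "rotation": [0, 0, 0]},
    {"offset": [0, 0, 0], "rotation": [0, 0, 0]},
  ],
)

```text
time: 2.63
tool_pos: [0.4594, -0.1427, 0.2725]
tool_rot: [3.135, 0.012, 2.82]
contact_force: [-0.0, 0.5, -0.4]
opening: 0.0555
```

Run:
```python
from h import *
to([.455,-.124,.137],2.69)
s=observe()
p=snap('wrist','w1.png'); print(p['tool_from_camera'],p['camera_matrix'])
np.savez('w1.npz',img=p['img'],T=p['tool_from_camera'],K=p['camera_matrix'],pos=s['tool_pos'],rot=s['tool_rot'])
for q in ['press','wing','pawl_peg','bearing_block']:
    print(q,[(np.round(d['location'],4),round(d['score'],2)) for d in tip_of(q,p)[:2]])
p=snap('top','top2.png')
for q in ['press','wing','pawl_peg','bearing_block']:
    print(q,[(np.round(d['location'],4),round(d['score'],2)) for d in tip_of(q,p)[:2]])
```

```text
t 2.63 pos [ 0.4594 -0.1427  0.2725] rot [3.135 0.012 2.82 ] F [-0.03  0.54 -0.42] T [ 0.025 -0.003 -0.001] q6 -1.718 q1 -0.465 open 0.0555
off [ 11.7  15.4 135.5] rot [0.008 0.012 0.13 ]
[[-1.79456255e-04 -9.64893347e-01 -2.62641954e-01  7.08552661e-02]
 [ 9.99999983e-01 -1.86444430e-04  1.68570823e-06 -7.45691790e-04]
 [-5.05946580e-05 -2.62641949e-01  9.64893364e-01 -9.23488923e-02]
 [ 0.00000000e+00  0.00000000e+00  0.00000000e+00  1.00000000e+00]] [[369.85430415   0.         283.17715122]
 [  0.         369.85430415 205.62540111]
 [  0.           0.           1.        ]]
press [(array([ 0.456 , -0.1194,  0.0007]), 0.55)]
wing [(array([ 0.4564, -0.1231,  0.0918]), 0.68)]
pawl_peg []
bearing_block [(array([ 0.4943, -0.0228,  0.0111]), 0.95), (array([0.4327, 0.032 , 0.0008]), 0.29)]
press []
wing []
pawl_peg []
bearing_block [(array([ 0.4925, -0.0215,  0.0085]), 0.62)]
```

View pics/w1.png

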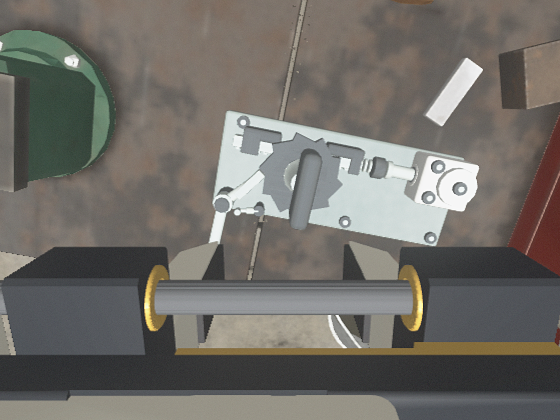

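Run:
```python
from h import *
d=np.load('w1.npz'); K=d['K'];T=d['T']
R=Ro.from_euler('xyz',d['rot']).as_matrix()
def proj(X):
    t=R.T@(np.array(X)-d['pos']); c=np.linalg.inv(T)@np.r_[t,1]; u=K@c[:3]; return u[:2]/u[2]
im=cv2.cvtColor(d['img'],cv2.COLOR_RGB2BGR)
im=im[90:290,180:500]; im=cv2.resize(im,None,fx=2.5,fy=2.5,interpolation=cv2.INTER_CUBIC)
o=np.array([.4560,-.1235,0]); yaw=2.633
def P(v): return o+Ro.from_euler('z',yaw).apply(np.array(v))
def dr(X,c):
    u=(proj(X)-[180,90])*2.5; cv2.circle(im,tuple(int(x) for x in u),3,c,-1)
for a,b in [(29,7),(29,-7),(-29,7),(-29,-7)]:
    dr(P([a/1e3,b/1e3,.108]),(0,0,255))
dr(P([0,0,.108]),(0,0,255))
dr(P([-.083,.064,.083]),(0,255,0)); dr(P([-.083,.064,.047]),(0,255,0)); dr(P([-.038,.064,.047]),(255,255,0))
for a,b in [(22,24),(-22,24),(22,-24),(-22,-24)]: dr(P([.018+a/1e3,-.107+b/1e3,.046]),(255,0,0))
cv2.imwrite('pics/w1p.png',im)
```

```text
(no output)
```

View pics/w1p.png

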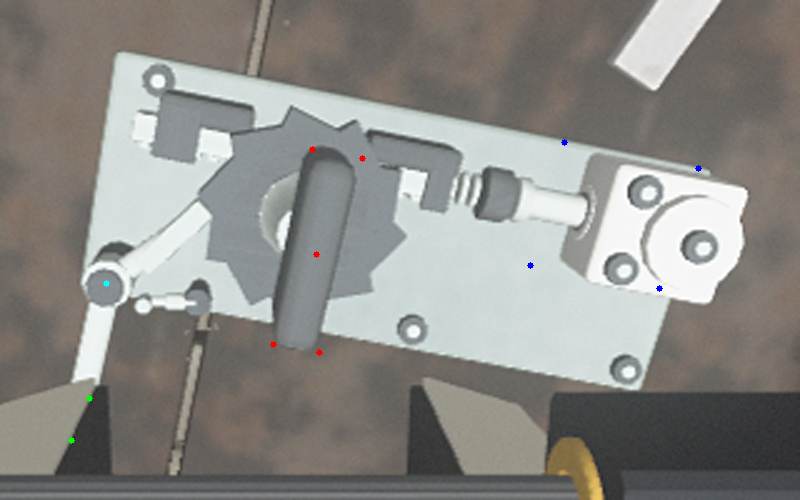

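Run:
```python
from h import *
d=np.load('w1.npz'); K=d['K'];T=d['T']
R=Ro.from_euler('xyz',d['rot']).as_matrix()
def un(u,z):
    u=np.array(u)/2.5+[180,90]; r=np.linalg.inv(K)@np.r_[u,1]; r=R@(T[:3,:3]@r); c=d['pos']+R@T[:3,3]
    return c+r*(z-c[2])/r[2]
a,b=un((328,150),.108),un((297,348),.108); print((a+b)/2,np.linalg.norm(a-b),np.arctan2(*(a-b)[1::-1]))
a,b=un((125,52),.012),un((710,172),.012); print(np.linalg.norm(a-b),np.arctan2(*(a-b)[1::-1])+np.pi/2-np.pi)
to([.455,-.124,.137],2.675)
```

```text
[ 0.4550213  -0.12452456  0.108     ] 0.05843837868249859 2.68461823791181
0.22675178125053672 -3.661178737403465
t 3.13 pos [ 0.4593 -0.141   0.2732] rot [3.135 0.014 2.823] F [-0.46 -0.51 -0.58] T [0.008 0.001 0.022] q6 -1.718 q1 -0.462 open 0.055
off [ 11.3  13.9 136.2] rot [0.008 0.013 0.149]
```

>>> apply_moves(
  motion=[
    {"offset": [6, 7, 10], "rotation": [0.004, 0.006, 0.07]},
    {"offset": [6, 7, 10], "rotation": [0.004, 0.006, 0.07]},
    {"offset": [0, 0, 20], "rotation": [0, 0, 0]},
    {"offset": [0, 0, 20], "rotation": [0, 0, 0]},
    {"offset": [0, 0, 0], "rotation": [0, 0, 0]},
    {"offset": [0, 0, 0], "rotation": [0, 0, 0]},
  ],
)

```text
time: 3.63
tool_pos: [0.4537, -0.1221, 0.2134]
tool_rot: [-3.141, 0.006, 2.679]
contact_force: [-0.3, -0.4, 1.2]
opening: 0.0553
```

Run:
```python
from h import *
to([.455,-.124,.137],2.685)
```

```text
t 3.63 pos [ 0.4537 -0.1221  0.2134] rot [-3.141  0.006  2.679] F [-0.29 -0.43  1.22] T [ 0.021 -0.009 -0.02 ] q6 -1.533 q1 -0.426 open 0.0553
off [-1.6 -1.1 76.4] rot [-0.001  0.006 -0.006]
```

>>> apply_moves(
  motion=[
    {"offset": [-1.5, -1.2, 19], "rotation": [0, 0.006, -0.006]},
    {"offset": [0, 0, 19], "rotation": [0, 0, 0]},
    {"offset": [0, 0, 19], "rotation": [0, 0, 0]},
    {"offset": [0, 0, 15], "rotation": [0, 0, 0]},
    {"offset": [0, 0, 3], "rotation": [0, 0, 0]},
    {"offset": [0, 0, 0], "rotation": [0, 0, 0]},
  ],
)

```text
time: 4.13
tool_pos: [0.4589, -0.1257, 0.143]
tool_rot: [-3.141, 0.012, 2.686]
contact_force: [0.1, -0.9, -0.0]
opening: 0.0553
```

Run:
```python
from h import *
to([.455,-.124,.137],2.685)
snap('wrist','w2.png')
```

```text
t 4.13 pos [ 0.4589 -0.1257  0.143 ] rot [-3.141  0.012  2.686] F [ 0.06 -0.91 -0.04] T [-0.04  -0.021  0.003] q6 -1.543 q1 -0.428 open 0.0553
off [ 4.3 -0.2  6. ] rot [-0.     0.012  0.001]
```

View pics/w2.png

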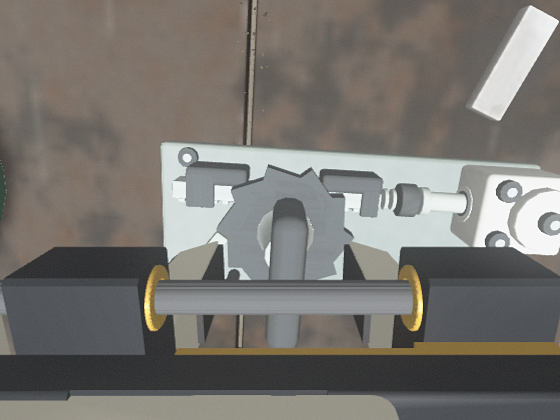

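The wing sits centred between the fingers (px ~289,270). I'll correct x by 4 mm and close.

>>> apply_moves(
  motion=[
    {"offset": [4.5, 0.5, 6], "rotation": [0, 0.012, 0]},
    {"offset": [0, 0, 0], "rotation": [0, 0, 0]},
    {"offset": [0, 0, 0], "rotation": [0, 0, 0]},
  ],
)

```text
time: 4.43
tool_pos: [0.4565, -0.1238, 0.1399]
tool_rot: [-3.141, 0.004, 2.686]
contact_force: [0.5, 0.3, 0.1]
opening: 0.0547
```

>>> apply_moves(
  motion=[
    {"offset": [0, 0, 0], "rotation": [0, 0, 0]},
    {"offset": [0, 0, 0], "rotation": [0, 0, 0]},
    {"offset": [0, 0, 0], "rotation": [0, 0, 0]},
    {"offset": [0, 0, 0], "rotation": [0, 0, 0]},
    {"offset": [0, 0, 0], "rotation": [0, 0, 0]},
    {"offset": [0, 0, 0], "rotation": [0, 0, 0]},
  ],
  grip=1,
  grip_force=20,
)

```text
time: 4.93
tool_pos: [0.4572, -0.1241, 0.1417]
tool_rot: [-3.142, 0.008, 2.687]
contact_force: [-0.0, -0.3, 0.5]
opening: 0.0198
```

```bash
cat >> h.py <<'E'
def avg(n=6):
    L=[]
    for i in range(n):
        s=observe(); L.append(np.r_[s['torque'],s['contact_force'],s['joint_efforts'][5]]); read_camera('wrist')
    L=np.array(L); print('T',L[:,:3].mean(0).round(3),'sd',L[:,:3].std(0).round(3),'F',L[:,3:6].mean(0).round(2),'j6',L[:,6].mean().round(4),L[:,6].std().round(4))
E
python3 - <<'E'
from h import *
to([.455,-.124,.137],2.685)
avg()
E
```

```text
t 4.93 pos [ 0.4572 -0.1241  0.1417] rot [-3.142  0.008  2.687] F [-0.02 -0.32  0.51] T [-0.021  0.028 -0.04 ] q6 -1.542 q1 -0.427 open 0.0198
off [ 2.1 -0.9  4.7] rot [-0.     0.008  0.002]
T [ 0.086 -0.037 -0.194] sd [0.105 0.058 0.134] F [0.4  0.48 0.79] j6 -0.1894 0.1343
```

Run:
```python
from h import *
to([.455,-.124,.137],2.685)
avg(6)
to([.455,-.124,.137],2.685)
```

```text
t 5.23 pos [ 0.4573 -0.1239  0.1417] rot [3.141 0.008 2.686] F [1.05 1.42 0.4 ] T [ 0.245 -0.121 -0.255] q6 -1.542 q1 -0.427 open 0.0147
off [ 2.1 -1.1  4.7] rot [0.    0.008 0.001]
T [ 0.291 -0.148 -0.262] sd [0.036 0.029 0.008] F [0.89 2.03 1.13] j6 -0.2682 0.0016
t 5.53 pos [ 0.4573 -0.1239  0.1417] rot [3.141 0.008 2.686] F [1.55 3.09 1.12] T [ 0.333 -0.179 -0.286] q6 -1.542 q1 -0.427 open 0.0146
off [ 2.1 -1.1  4.7] rot [0.    0.008 0.001]
```

>>> apply_moves(
  motion=[
    {"offset": [0, 0, 0], "rotation": [0, 0, 0.05]},
    {"offset": [0, 0, 0], "rotation": [0, 0, 0.05]},
    {"offset": [0, 0, 0], "rotation": [0, 0, 0.05]},
    {"offset": [0, 0, 0], "rotation": [0, 0, 0.05]},
  ],
)

```text
time: 5.87
tool_pos: [0.4571, -0.1237, 0.1417]
tool_rot: [3.141, 0.007, 2.483]
contact_force: [1.1, 1.2, 0.7]
opening: 0.0139
```

Run:
```python
from h import *
to([.455,-.124,.137],2.685)
avg(3)
to([.455,-.124,.137],2.685)
```

```text
t 5.87 pos [ 0.4571 -0.1237  0.1417] rot [3.141 0.007 2.483] F [1.09 1.24 0.67] T [ 0.191 -0.15   0.118] q6 -1.337 q1 -0.426 open 0.0139
off [ 1.5 -1.5  4.7] rot [ 0.     0.007 -0.202]
T [ 0.203 -0.155  0.026] sd [0.017 0.017 0.066] F [1.   1.6  0.49] j6 -0.1166 0.5529
t 6.02 pos [ 0.457  -0.1237  0.1417] rot [3.141 0.007 2.486] F [-0.01  2.36  0.84] T [ 0.213 -0.165 -0.038] q6 -1.341 q1 -0.426 open 0.0137
off [ 1.5 -1.5  4.7] rot [ 0.     0.007 -0.199]
```

>>> apply_moves(
  motion=[
    {"offset": [0, 0, 0], "rotation": [0, 0, 0.05]},
    {"offset": [0, 0, 0], "rotation": [0, 0, 0.05]},
    {"offset": [0, 0, 0], "rotation": [0, 0, 0.05]},
    {"offset": [0, 0, 0], "rotation": [0, 0, 0.05]},
  ],
)

```text
time: 6.35
tool_pos: [0.4571, -0.1236, 0.1417]
tool_rot: [3.14, 0.007, 2.289]
contact_force: [1.2, 2.3, 0.5]
opening: 0.0138
```

Run:
```python
from h import *
to([.455,-.124,.137],2.685)
avg(3)
```

```text
t 6.35 pos [ 0.4571 -0.1236  0.1417] rot [3.14  0.007 2.289] F [1.19 2.28 0.5 ] T [ 0.196 -0.155  0.122] q6 -1.142 q1 -0.425 open 0.0138
off [ 1.1 -1.9  4.7] rot [ 0.001  0.007 -0.396]
T [ 0.188 -0.135  0.055] sd [0.007 0.015 0.057] F [1.17 2.25 0.41] j6 -0.0744 0.5291
```

>>> apply_moves(
  motion=[
    {"offset": [0, 0, 0], "rotation": [0, 0, 0.05]},
    {"offset": [0, 0, 0], "rotation": [0, 0, 0.05]},
    {"offset": [0, 0, 0], "rotation": [0, 0, 0.05]},
    {"offset": [0, 0, 0], "rotation": [0, 0, 0.05]},
    {"offset": [0, 0, 0], "rotation": [0, 0, 0.05]},
    {"offset": [0, 0, 0], "rotation": [0, 0, 0.05]},
  ],
)

```text
time: 7.0
tool_pos: [0.4573, -0.1235, 0.1417]
tool_rot: [3.138, 0.007, 1.999]
contact_force: [1.3, 2.6, 1.2]
opening: 0.0139
```

Run:
```python
from h import *
to([.455,-.124,.137],2.685)
avg(5)
to([.455,-.124,.137],2.685)
snap('wrist','w3.png')
```

```text
t 7.0 pos [ 0.4573 -0.1235  0.1417] rot [3.138 0.007 1.999] F [1.35 2.64 1.23] T [0.133 0.068 0.128] q6 -0.851 q1 -0.425 open 0.0139
off [ 0.5 -2.3  4.7] rot [ 0.001  0.007 -0.686]
T [ 0.126 -0.002  0.013] sd [0.052 0.04  0.061] F [1.69 2.33 0.92] j6 -0.0267 0.4136
t 7.25 pos [ 0.4572 -0.1234  0.1417] rot [3.138 0.006 2.   ] F [1.62 3.96 0.45] T [ 0.148 -0.026  0.017] q6 -0.853 q1 -0.425 open 0.0144
off [ 0.4 -2.3  4.7] rot [ 0.001  0.007 -0.685]
```

View pics/w3.png

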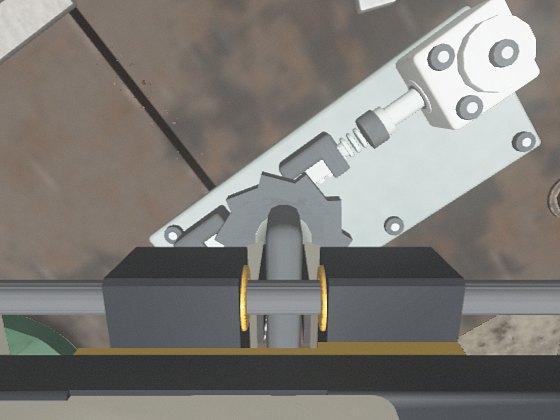

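>>> apply_moves(
  motion=[
    {"offset": [0, 0, 0], "rotation": [0, 0, 0.05]},
    {"offset": [0, 0, 0], "rotation": [0, 0, 0.05]},
    {"offset": [0, 0, 0], "rotation": [0, 0, 0.05]},
    {"offset": [0, 0, 0], "rotation": [0, 0, 0.05]},
    {"offset": [0, 0, 0], "rotation": [0, 0, 0.05]},
    {"offset": [0, 0, 0], "rotation": [0, 0, 0.05]},
  ],
)

```text
time: 7.8
tool_pos: [0.4574, -0.1234, 0.1417]
tool_rot: [3.136, 0.006, 1.7]
contact_force: [1.7, 2.8, 1.1]
opening: 0.014
```

Run:
```python
from h import *
to([.455,-.124,.137],2.685)
avg(4)
```

```text
t 7.8 pos [ 0.4574 -0.1234  0.1417] rot [3.136 0.006 1.7  ] F [1.7  2.76 1.09] T [0.141 0.095 0.135] q6 -0.551 q1 -0.424 open 0.014
off [-0.3 -2.5  4.7] rot [ 0.002  0.008 -0.985]
T [0.135 0.105 0.053] sd [0.008 0.02  0.059] F [1.97 2.69 1.09] j6 0.0472 0.4838
```

>>> apply_moves(
  motion=[
    {"offset": [0, 0, 0], "rotation": [0, 0, 0.05]},
    {"offset": [0, 0, 0], "rotation": [0, 0, 0.05]},
    {"offset": [0, 0, 0], "rotation": [0, 0, 0.05]},
    {"offset": [0, 0, 0], "rotation": [0, 0, 0.05]},
    {"offset": [0, 0, 0], "rotation": [0, 0, 0.05]},
    {"offset": [0, 0, 0], "rotation": [0, 0, 0.05]},
    {"offset": [0, 0, 0], "rotation": [0, 0, 0.05]},
  ],
)

```text
time: 8.58
tool_pos: [0.4576, -0.1233, 0.1417]
tool_rot: [3.135, 0.004, 1.355]
contact_force: [3.3, 1.8, 1.9]
opening: 0.0141
```

Run:
```python
from h import *
to([.455,-.124,.137],2.685)
avg(5)
to([.455,-.124,.137],2.685)
snap('wrist','w4.png')
```

```text
t 8.58 pos [ 0.4576 -0.1233  0.1417] rot [3.135 0.004 1.355] F [3.3  1.79 1.9 ] T [0.213 0.189 0.103] q6 -0.206 q1 -0.424 open 0.0141
off [-1.2 -2.5  4.7] rot [ 0.003  0.008 -1.33 ]
T [ 0.236  0.193 -0.007] sd [0.018 0.022 0.06 ] F [2.76 2.53 1.19] j6 -0.0218 0.4223
t 8.83 pos [ 0.4577 -0.1234  0.1417] rot [3.135 0.004 1.357] F [2.85 3.25 1.09] T [ 0.31   0.169 -0.017] q6 -0.208 q1 -0.424 open 0.0141
off [-1.2 -2.5  4.7] rot [ 0.003  0.008 -1.328]
```

View pics/w4.png

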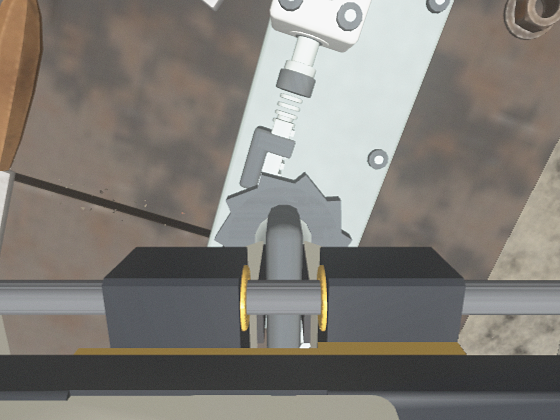

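Not stiff yet after click 2: torque is steady at 0.10–0.13 Nm. The nose spring looks loose at px (288,105). On to click 3.

>>> apply_moves(
  motion=[
    {"offset": [0, 0, 0], "rotation": [0, 0, 0.05]},
    {"offset": [0, 0, 0], "rotation": [0, 0, 0.05]},
    {"offset": [0, 0, 0], "rotation": [0, 0, 0.05]},
    {"offset": [0, 0, 0], "rotation": [0, 0, 0.05]},
    {"offset": [0, 0, 0], "rotation": [0, 0, 0.05]},
    {"offset": [0, 0, 0], "rotation": [0, 0, 0.05]},
  ],
)

```text
time: 9.38
tool_pos: [0.4578, -0.1234, 0.1417]
tool_rot: [3.133, 0.002, 1.056]
contact_force: [3.4, 3.3, 0.7]
opening: 0.0141
```

Run:
```python
from h import *
to([.455,-.124,.137],2.685)
avg(4)
```

```text
t 9.38 pos [ 0.4578 -0.1234  0.1417] rot [3.133e+00 2.000e-03 1.056e+00] F [3.39 3.27 0.68] T [0.305 0.188 0.264] q6 0.094 q1 -0.424 open 0.0141
off [-1.9 -2.2  4.7] rot [ 0.004  0.008 -1.629]
T [0.335 0.218 0.168] sd [0.028 0.035 0.056] F [3.21 2.93 1.04] j6 0.1283 0.4871
```

>>> apply_moves(
  motion=[
    {"offset": [0, 0, 0], "rotation": [0, 0, 0.05]},
    {"offset": [0, 0, 0], "rotation": [0, 0, 0.05]},
    {"offset": [0, 0, 0], "rotation": [0, 0, 0.05]},
    {"offset": [0, 0, 0], "rotation": [0, 0, 0.05]},
    {"offset": [0, 0, 0], "rotation": [0, 0, 0.05]},
    {"offset": [0, 0, 0], "rotation": [0, 0, 0.05]},
  ],
)

```text
time: 10.08
tool_pos: [0.458, -0.1235, 0.1418]
tool_rot: [3.133, -0.0, 0.761]
contact_force: [2.4, 2.7, 1.1]
opening: 0.0138
```

Run:
```python
from h import *
to([.455,-.124,.137],2.685)
avg(5)
to([.455,-.124,.137],2.685)
snap('wrist','w5.png')
```

```text
t 10.08 pos [ 0.458  -0.1235  0.1418] rot [ 3.133 -0.     0.761] F [2.43 2.71 1.05] T [0.362 0.204 0.311] q6 0.389 q1 -0.424 open 0.0138
off [-2.5 -1.7  4.7] rot [ 0.006  0.008 -1.924]
T [0.418 0.219 0.207] sd [0.044 0.021 0.057] F [3.16 2.46 0.67] j6 0.1904 0.428
t 10.33 pos [ 0.4579 -0.1235  0.1417] rot [ 3.133 -0.     0.763] F [3.47 1.55 1.79] T [0.405 0.187 0.134] q6 0.387 q1 -0.424 open 0.0141
off [-2.5 -1.7  4.7] rot [ 0.006  0.008 -1.922]
```

View pics/w5.png

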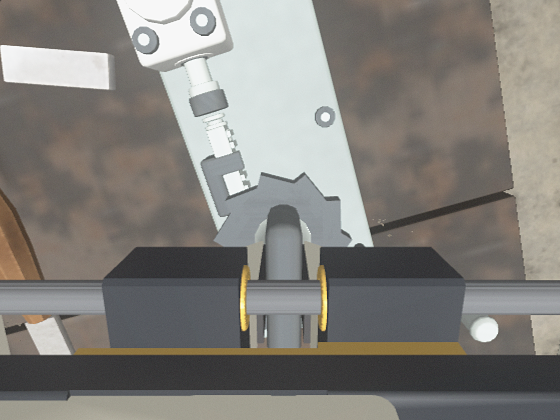

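Run:
```python
import cv2, numpy as np
a=cv2.imread('pics/w3.png')[90:210,290:430]; b=cv2.imread('pics/w4.png')[30:190,220:360]; c=cv2.imread('pics/w5.png')[50:210,150:290]
f=lambda x:cv2.resize(x,(400,400*x.shape[0]//x.shape[1]),interpolation=cv2.INTER_CUBIC)
b,c=f(b),f(c); a=cv2.resize(cv2.imread('pics/w3.png')[80:220,290:430],(400,400),interpolation=cv2.INTER_CUBIC)
cv2.imwrite('pics/cmp.png',np.hstack([b[:400],c[:400]]))
```

```text
(no output)
```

View pics/cmp.png

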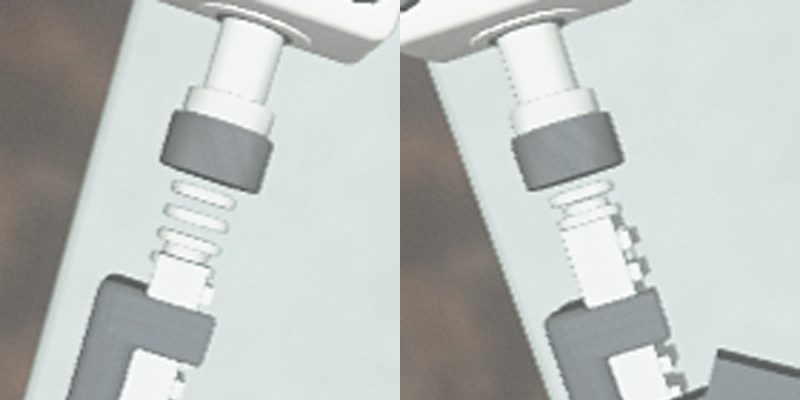

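Click 3 has clearly stiffened. Torque rose from 0.10 to 0.31 Nm, and the spring is compressed about 7 mm compared with click 2 (crop px ~585,210). I'll go slightly past the tooth so the pawl drops, then release.

>>> apply_moves(
  motion=[
    {"offset": [0, 0, 0], "rotation": [0, 0, 0.04]},
    {"offset": [0, 0, 0], "rotation": [0, 0, 0.035]},
    {"offset": [0, 0, 0], "rotation": [0, 0, 0]},
  ],
)

```text
time: 10.63
tool_pos: [0.4579, -0.1235, 0.1417]
tool_rot: [3.133, -0.001, 0.689]
contact_force: [3.4, 2.7, 1.0]
opening: 0.0137
```

Run:
```python
from h import *
to([.455,-.124,.137],2.685)
avg(4)
to([.455,-.124,.137],2.685)
p=snap('scene','s2.png')
im=cv2.imread('pics/s2.png')[200:350,200:360]; cv2.imwrite('pics/s2c.png',cv2.resize(im,None,fx=4,fy=4,interpolation=cv2.INTER_CUBIC))
print(tip_of('pawl_peg',p)[:1])
```

```text
t 10.63 pos [ 0.4579 -0.1235  0.1417] rot [ 3.133e+00 -1.000e-03  6.890e-01] F [3.37 2.73 1.03] T [0.546 0.117 0.217] q6 0.461 q1 -0.424 open 0.0137
off [-2.6 -1.6  4.7] rot [ 0.006  0.008 -1.995]
T [0.482 0.149 0.224] sd [0.053 0.025 0.025] F [3.   2.34 1.04] j6 0.401 0.1786
t 10.83 pos [ 0.4579 -0.1236  0.1417] rot [ 3.133e+00 -1.000e-03  6.910e-01] F [ 1.63  2.61 -0.6 ] T [0.47  0.203 0.196] q6 0.459 q1 -0.424 open 0.0143
off [-2.6 -1.6  4.7] rot [ 0.006  0.008 -1.994]
[{'location': [0.4945, -0.2235, 0.0675], 'score': 0.83}]
```

View pics/s2c.png

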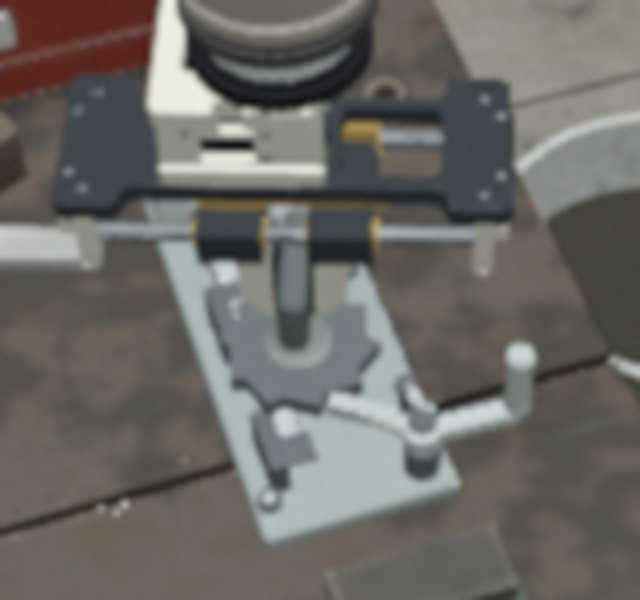

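Pawl tip looks engaged (crop px ~335,405). I'll ease back slightly to load the pawl, then open.

>>> apply_moves(
  motion=[
    {"offset": [0, 0, 0], "rotation": [0, 0, -0.03]},
    {"offset": [0, 0, 0], "rotation": [0, 0, -0.03]},
    {"offset": [0, 0, 0], "rotation": [0, 0, -0.03]},
    {"offset": [0, 0, 0], "rotation": [0, 0, 0]},
  ],
)

```text
time: 11.27
tool_pos: [0.4579, -0.1235, 0.1417]
tool_rot: [3.133, -0.0, 0.785]
contact_force: [3.2, 3.1, 0.1]
opening: 0.0138
```

Run:
```python
from h import *
to([.455,-.124,.137],2.685)
avg(4)
to([.455,-.124,.137],2.685)
```

```text
t 11.27 pos [ 0.4579 -0.1235  0.1417] rot [ 3.133 -0.     0.785] F [3.25 3.07 0.07] T [0.565 0.183 0.063] q6 0.365 q1 -0.424 open 0.0138
off [-2.4 -1.7  4.7] rot [ 0.006  0.008 -1.9  ]
T [0.517 0.169 0.083] sd [0.037 0.027 0.012] F [2.56 2.35 0.49] j6 -0.1188 0.164
t 11.47 pos [ 0.4579 -0.1235  0.1417] rot [ 3.133 -0.     0.783] F [1.81 3.69 1.8 ] T [0.487 0.136 0.048] q6 0.367 q1 -0.424 open 0.0138
off [-2.4 -1.7  4.7] rot [ 0.006  0.008 -1.902]
```

>>> apply_moves(
  motion=[
    {"offset": [0, 0, 0], "rotation": [0, 0, 0]},
    {"offset": [0, 0, 0], "rotation": [0, 0, 0]},
    {"offset": [0, 0, 0], "rotation": [0, 0, 0]},
    {"offset": [0, 0, 0], "rotation": [0, 0, 0]},
    {"offset": [0, 0, 0], "rotation": [0, 0, 0]},
  ],
  grip=0.5,
)

```text
time: 11.88
tool_pos: [0.4568, -0.1245, 0.1413]
tool_rot: [3.133, 0.002, 0.782]
contact_force: [-1.2, 0.5, -0.0]
opening: 0.0424
```

>>> apply_moves(
  motion=[
    {"offset": [0, 0, -20], "rotation": [0, 0, 0]},
    {"offset": [0, 0, -25], "rotation": [0, 0, 0]},
    {"offset": [0, 0, -25], "rotation": [0, 0, 0]},
    {"offset": [0, 0, -20], "rotation": [0, 0, 0]},
    {"offset": [0, 0, 0], "rotation": [0, 0, 0]},
    {"offset": [0, 0, 0], "rotation": [0, 0, 0]},
  ],
)

```text
time: 12.38
tool_pos: [0.4551, -0.124, 0.2336]
tool_rot: [3.138, 0.005, 0.781]
contact_force: [0.1, 0.1, -0.9]
opening: 0.0456
```

Run:
```python
from h import *
to([.497,-.221,.23],0.79)
s=observe()
p=snap('wrist','w6.png')
np.savez('w6.npz',img=p['img'],T=p['tool_from_camera'],K=p['camera_matrix'],pos=s['tool_pos'],rot=s['tool_rot'])
print(tip_of('pawl_peg',p)[:1],tip_of('wing',p)[:1])
p=snap('scene','s3.png')
print(tip_of('pawl_peg',p)[:1])
im=cv2.imread('pics/s3.png')[200:350,200:360]; cv2.imwrite('pics/s3c.png',cv2.resize(im,None,fx=4,fy=4,interpolation=cv2.INTER_CUBIC))
```

```text
t 12.38 pos [ 0.4551 -0.124   0.2336] rot [3.138 0.005 0.781] F [ 0.11  0.08 -0.91] T [-0.121  0.111 -0.009] q6 0.368 q1 -0.425 open 0.0456
off [-38.5  98.4   4.2] rot [ 0.004  0.005 -0.009]
[{'location': [0.4945, -0.221, 0.0659], 'score': 0.87}] [{'location': [0.4556, -0.1229, 0.0964], 'score': 0.7}]
[{'location': [0.4935, -0.2246, 0.0665], 'score': 0.81}]
```

View pics/w6.png

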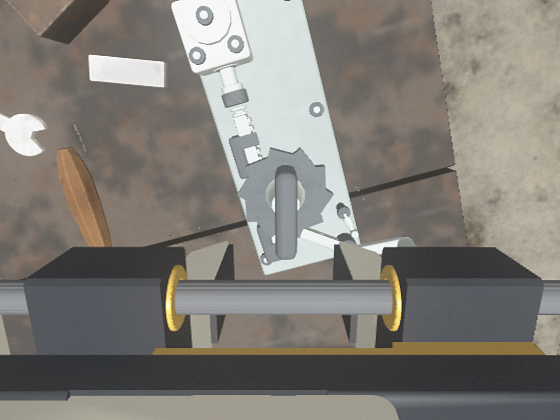

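View pics/s3c.png

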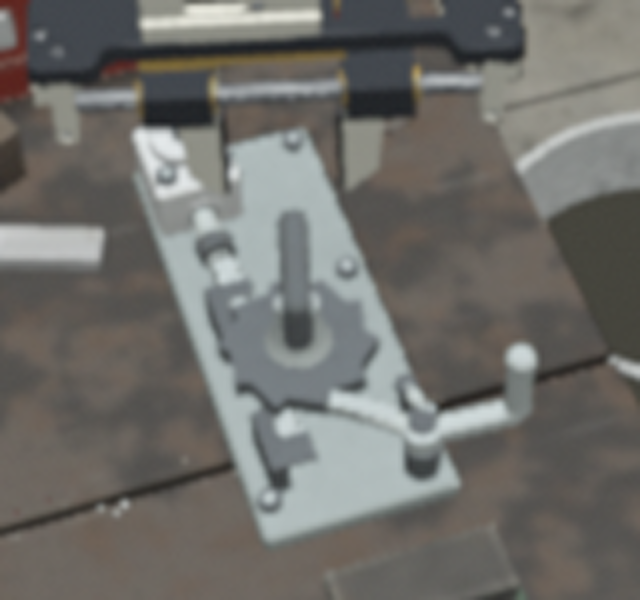

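The knob stays at about 1.90 rad with the pawl alone holding it. The wing is unchanged in w6 (px 286,210) and the spring is still compressed (px ~240,115). The peg is at world (0.495,-0.221). I'll rotate above it.

Run:
```python
from h import *
to([.495,-.221,.20],-0.52)
```

```text
t 12.63 pos [ 0.4546 -0.1237  0.2321] rot [3.141 0.006 0.781] F [0.   0.05 0.61] T [-0.144  0.127  0.025] q6 0.368 q1 -0.425 open 0.0456
off [-39.6  97.5  32.4] rot [0.005 0.005 1.301]
```

>>> apply_moves(
  motion=[
    {"offset": [0, 0, -2], "rotation": [0, 0, 0.12]},
    {"offset": [0, 0, 0], "rotation": [0, 0, 0.12]},
    {"offset": [0, 0, 0], "rotation": [0, 0, 0.12]},
    {"offset": [0, 0, 0], "rotation": [0, 0, 0.12]},
    {"offset": [0, 0, 0], "rotation": [0, 0, 0.12]},
    {"offset": [0, 0, 0], "rotation": [0, 0, 0.12]},
    {"offset": [0, 0, 0], "rotation": [0, 0, 0.12]},
    {"offset": [0, 0, 0], "rotation": [0, 0, 0.12]},
    {"offset": [0, 0, 0], "rotation": [0, 0, 0.12]},
    {"offset": [0, 0, 0], "rotation": [0, 0, 0.12]},
    {"offset": [0, 0, 0], "rotation": [0, 0, 0.1]},
  ],
  grip=0.62,
)

```text
time: 13.55
tool_pos: [0.4509, -0.1223, 0.2234]
tool_rot: [3.132, 0.022, -0.571]
contact_force: [0.4, 0.5, -0.9]
opening: 0.0348
```

Run:
```python
from h import *
to([.495,-.221,.20],-0.52)
```

```text
t 13.55 pos [ 0.4509 -0.1223  0.2234] rot [ 3.132  0.022 -0.571] F [ 0.36  0.49 -0.86] T [0.075 0.197 0.067] q6 1.719 q1 -0.426 open 0.0348
off [90.9 59.  22. ] rot [ 0.009  0.022 -0.051]
```

>>> apply_moves(
  motion=[
    {"offset": [23, 15, 3], "rotation": [0.004, 0.01, -0.02]},
    {"offset": [23, 15, 3], "rotation": [0.004, 0.01, -0.02]},
    {"offset": [23, 15, 3], "rotation": [0, 0, 0]},
    {"offset": [17, 11, 3], "rotation": [0, 0, 0]},
    {"offset": [0, 0, 0], "rotation": [0, 0, 0]},
    {"offset": [0, 0, 0], "rotation": [0, 0, 0]},
  ],
)

```text
time: 14.05
tool_pos: [0.4942, -0.217, 0.2037]
tool_rot: [3.141, 0.013, -0.535]
contact_force: [0.1, -0.2, -0.0]
opening: 0.0349
```

Run:
```python
from h import *
to([.495,-.221,.125],-0.52)
p=snap('wrist','w7.png'); print(tip_of('pawl_peg',p)[:1])
```

```text
t 14.05 pos [ 0.4942 -0.217   0.2037] rot [ 3.141  0.013 -0.535] F [ 0.07 -0.18 -0.01] T [0.037 0.161 0.013] q6 1.551 q1 -0.555 open 0.0349
off [ 3.8  2.9 78.7] rot [ 0.001  0.013 -0.015]
[{'location': [0.4931, -0.2216, 0.0658], 'score': 0.76}]
```

View pics/w7.png

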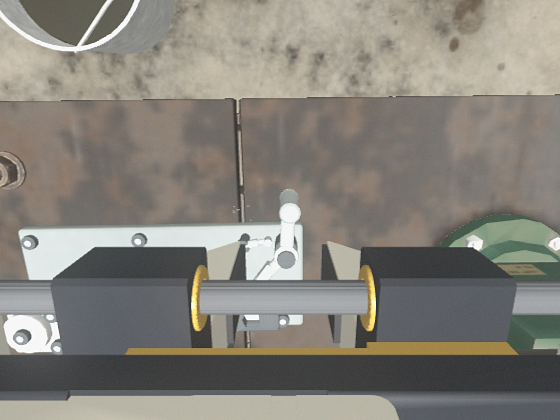

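>>> apply_moves(
  motion=[
    {"offset": [3, 2, 18], "rotation": [0, 0.013, 0.015]},
    {"offset": [0, 0, 18], "rotation": [0, 0, 0]},
    {"offset": [0, 0, 18], "rotation": [0, 0, 0]},
    {"offset": [0, 0, 18], "rotation": [0, 0, 0]},
    {"offset": [0, 0, 2], "rotation": [0, 0, 0]},
    {"offset": [0, 0, 0], "rotation": [0, 0, 0]},
  ],
)

```text
time: 14.65
tool_pos: [0.4943, -0.2139, 0.1296]
tool_rot: [3.141, -0.002, -0.545]
contact_force: [0.6, -0.3, -0.3]
opening: 0.0348
```

Run:
```python
from h import *
to([.495,-.221,.125],-0.52)
p=snap('wrist','w8.png')
```

```text
t 14.65 pos [ 0.4943 -0.2139  0.1296] rot [ 3.141e+00 -2.000e-03 -5.450e-01] F [ 0.59 -0.35 -0.27] T [0.    0.126 0.007] q6 1.565 q1 -0.551 open 0.0348
off [4.3 5.7 4.6] rot [ 0.    -0.002 -0.025]
```

View pics/w8.png

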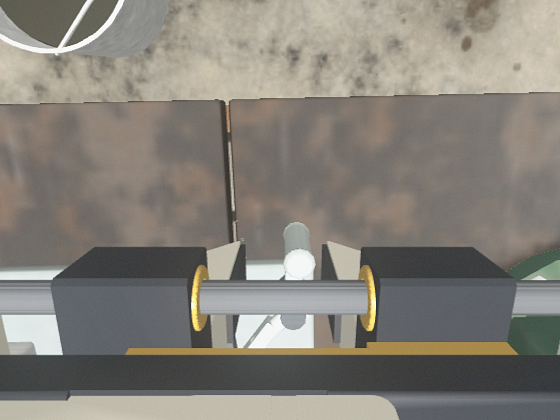

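The peg is between the fingers, its top at px (300,263). Now pushing toward press -y (tool -y).

>>> apply_moves(
  motion=[
    {"offset": [5, 0, 6], "rotation": [0, 0, -0.02]},
    {"offset": [2, -5, 0], "rotation": [0, 0, 0]},
    {"offset": [0, -7, 0], "rotation": [0, 0, 0]},
    {"offset": [0, -7, 0], "rotation": [0, 0, 0]},
    {"offset": [-1, -7, 0], "rotation": [0, 0, 0]},
  ],
)

```text
time: 15.12
tool_pos: [0.5144, -0.1951, 0.1268]
tool_rot: [3.139, -0.007, -0.523]
contact_force: [0.4, -0.3, 0.4]
opening: 0.0346
```

Run:
```python
from h import *
to([.495,-.221,.125],-0.52)
p=snap('wrist','w9.png')
```

```text
t 15.12 pos [ 0.5144 -0.1951  0.1268] rot [ 3.139 -0.007 -0.523] F [ 0.42 -0.26  0.42] T [ 0.012  0.185 -0.004] q6 1.595 q1 -0.501 open 0.0346
off [-3.9 32.1  1.9] rot [ 0.002 -0.007 -0.003]
```

View pics/w9.png

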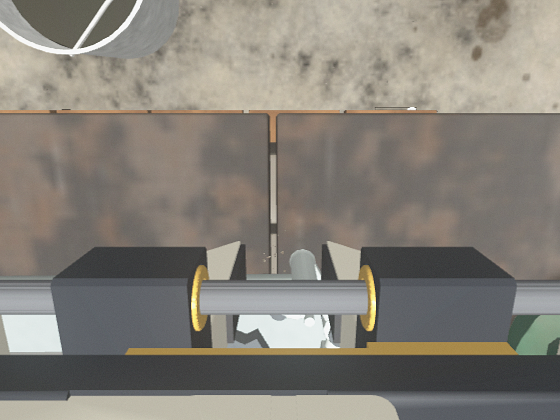

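>>> apply_moves(
  motion=[
    {"offset": [-3, -5, 0], "rotation": [0, 0, 0]},
    {"offset": [-2, -3, 0], "rotation": [0, 0, 0]},
    {"offset": [0, 0, 0], "rotation": [0, 0, 0]},
  ],
)

```text
time: 15.42
tool_pos: [0.5156, -0.1835, 0.1278]
tool_rot: [3.138, -0.01, -0.52]
contact_force: [-2.3, -6.4, -3.1]
opening: 0.0347
```

Run:
```python
from h import *
to([.495,-.221,.125],-0.52)
p=snap('scene','s4.png'); print(tip_of('pawl_peg',p)[:1])
im=cv2.imread('pics/s4.png')[200:350,200:360]; cv2.imwrite('pics/s4c.png',cv2.resize(im,None,fx=4,fy=4,interpolation=cv2.INTER_CUBIC))
```

```text
t 15.42 pos [ 0.5156 -0.1835  0.1278] rot [ 3.138 -0.01  -0.52 ] F [-2.27 -6.36 -3.08] T [-1.053  0.432  0.146] q6 1.613 q1 -0.48 open 0.0347
off [ 0.7 42.7  2.9] rot [ 0.003 -0.01   0.   ]
[{'location': [0.4997, -0.1903, 0.0674], 'score': 0.82}]
```

View pics/s4c.png

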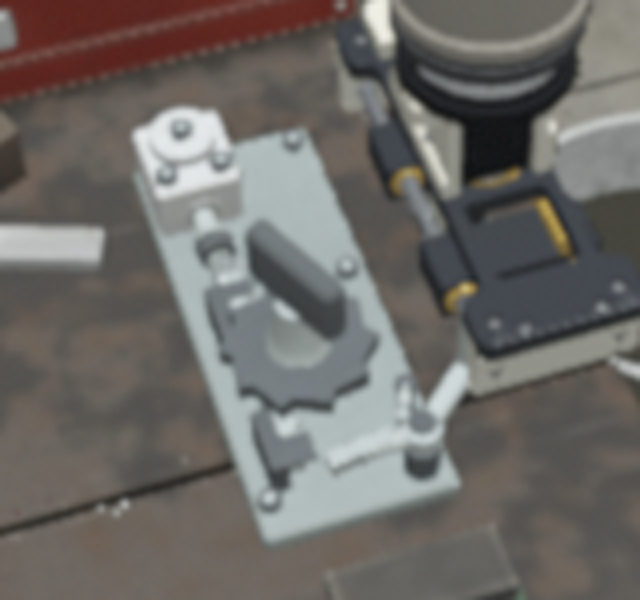

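The pawl is out (tip clear at crop px ~335,460) and the knob has sprung partly back. I'll back off 6 mm and rise.

>>> apply_moves(
  motion=[
    {"offset": [0, 6, 0], "rotation": [0, 0, 0]},
    {"offset": [0, 2, -4], "rotation": [0, 0, 0]},
    {"offset": [0, 0, -25], "rotation": [0, 0, 0]},
    {"offset": [0, 0, -30], "rotation": [0, 0, 0]},
    {"offset": [0, 0, -30], "rotation": [0, 0, 0]},
    {"offset": [0, 0, -10], "rotation": [0, 0, 0]},
    {"offset": [0, 0, 0], "rotation": [0, 0, 0]},
  ],
)

```text
time: 16.1
tool_pos: [0.5088, -0.1895, 0.2314]
tool_rot: [3.141, -0.006, -0.522]
contact_force: [0.7, 0.1, -0.7]
opening: 0.0351
```

Run:
```python
from h import *
p=snap('scene','s5.png'); print(tip_of('pawl_peg',p)[:1])
im=cv2.imread('pics/s5.png')[200:350,200:360]; cv2.imwrite('pics/s5c.png',cv2.resize(im,None,fx=4,fy=4,interpolation=cv2.INTER_CUBIC))
R,t,K=p['R'],p['t'],p['camera_matrix']
def un(u,z):
    u=np.array(u)/4+[200,200]; r=R.T@(np.linalg.inv(K)@np.r_[u,1]); c=-R.T@t; return c+r*(z-c[2])/r[2]
a,b=un((262,228),.108),un((335,297),.108); print(a,b,np.linalg.norm(a-b),np.arctan2(*(a-b)[1::-1]))
to([.4565,-.1237,.20],0)
```

```text
[{'location': [0.4991, -0.1912, 0.0657], 'score': 0.59}]
[ 0.45951737 -0.1051632   0.108     ] [ 0.45228072 -0.15566963  0.108     ] 0.051022235442797596 1.4284831076232851
t 16.2 pos [ 0.5082 -0.1892  0.2291] rot [ 3.141e+00 -3.000e-03 -5.220e-01] F [ 0.19  0.1  -0.13] T [ 0.025  0.17  -0.017] q6 1.596 q1 -0.497 open 0.0348
off [-77.6 -31.   28.9] rot [ 0.001 -0.003 -0.522]
```

View pics/s5c.png

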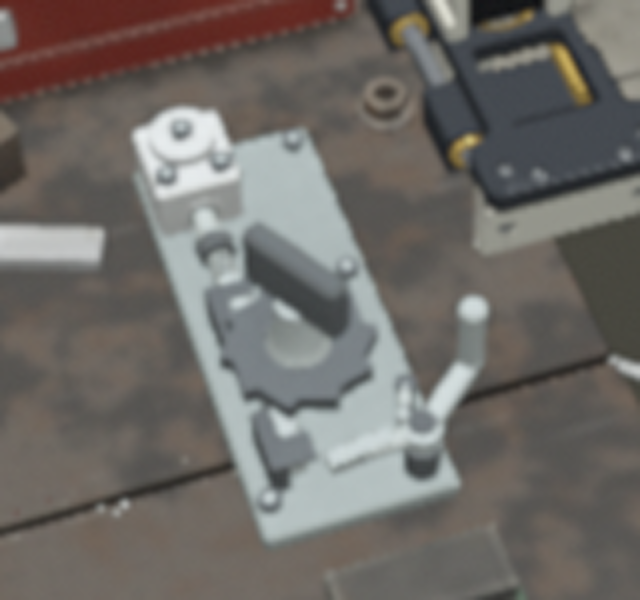

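>>> apply_moves(
  motion=[
    {"offset": [-26, -10, 2], "rotation": [0, 0, 0]},
    {"offset": [-26, -10, 2], "rotation": [0, 0, 0]},
    {"offset": [-26, -11, 2], "rotation": [0, 0, 0]},
    {"offset": [0, 0, 0], "rotation": [0, 0, -0.12]},
    {"offset": [0, 0, 0], "rotation": [0, 0, -0.12]},
    {"offset": [0, 0, 0], "rotation": [0, 0, -0.12]},
    {"offset": [0, 0, 0], "rotation": [0, 0, -0.12]},
    {"offset": [0, 0, 0], "rotation": [0, 0, -0.12]},
    {"offset": [0, 0, 0], "rotation": [0, 0, -0.12]},
    {"offset": [0, 0, 0], "rotation": [0, 0, -0.12]},
    {"offset": [0, 0, 0], "rotation": [0, 0, -0.12]},
    {"offset": [0, 0, 0], "rotation": [0, 0, -0.12]},
  ],
  grip=0.5,
)

```text
time: 17.2
tool_pos: [0.4441, -0.1162, 0.2053]
tool_rot: [-3.115, 0.016, 0.595]
contact_force: [0.8, 0.2, -0.6]
opening: 0.0459
```

>>> apply_moves(
  motion=[
    {"offset": [0, 0, 0], "rotation": [0, 0, -0.12]},
    {"offset": [0, 0, 0], "rotation": [0, 0, -0.12]},
    {"offset": [0, 0, 0], "rotation": [0, 0, -0.12]},
    {"offset": [0, 0, 0], "rotation": [0, 0, -0.12]},
    {"offset": [0, 0, 0], "rotation": [0, 0, -0.12]},
    {"offset": [0, 0, 0], "rotation": [0, 0, -0.12]},
    {"offset": [0, 0, 0], "rotation": [0, 0, -0.1]},
    {"offset": [0, 0, 0], "rotation": [0, 0, 0]},
  ],
)

```text
time: 17.87
tool_pos: [0.4377, -0.1133, 0.1935]
tool_rot: [-3.089, -0.019, 1.454]
contact_force: [-0.1, 0.1, 0.3]
opening: 0.0455
```

Run:
```python
from h import *
to([.4565,-.1237,.20],1.43)
s=observe();p=snap('wrist','w10.png')
np.savez('w10.npz',img=p['img'],T=p['tool_from_camera'],K=p['camera_matrix'],pos=s['tool_pos'],rot=s['tool_rot'])
```

```text
t 17.87 pos [ 0.4377 -0.1133  0.1935] rot [-3.089 -0.019  1.454] F [-0.11  0.08  0.27] T [-0.096 -0.033 -0.02 ] q6 -0.309 q1 -0.424 open 0.0455
off [-8.  19.5 -7.7] rot [-0.053 -0.018  0.024]
```

View pics/w10.png

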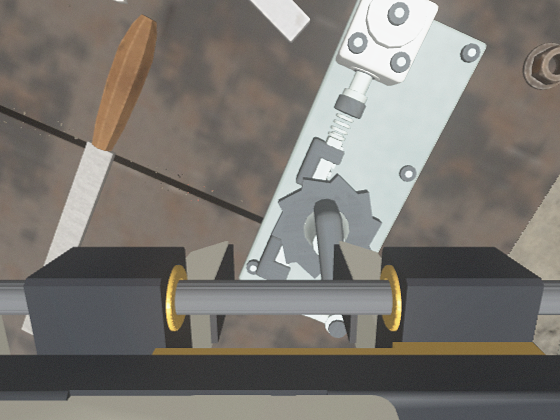

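>>> apply_moves(
  motion=[
    {"offset": [-8, 20, -4], "rotation": [-0.053, -0.018, 0.024]},
    {"offset": [0, 0, 0], "rotation": [0, 0, 0]},
    {"offset": [0, 0, 0], "rotation": [0, 0, 0]},
  ],
)

```text
time: 18.17
tool_pos: [0.4554, -0.1232, 0.1938]
tool_rot: [-3.137, -0.002, 1.415]
contact_force: [0.7, -0.3, -0.5]
opening: 0.0455
```

Run:
```python
from h import *
to([.4565,-.1237,.14],1.43)
s=observe();p=snap('wrist','w11.png')
```

```text
t 18.17 pos [ 0.4554 -0.1232  0.1938] rot [-3.137e+00 -2.000e-03  1.415e+00] F [ 0.72 -0.31 -0.54] T [-0.108  0.126  0.031] q6 -0.271 q1 -0.427 open 0.0455
off [-0.4  1.4 53.8] rot [-0.005 -0.002 -0.015]
```

View pics/w11.png

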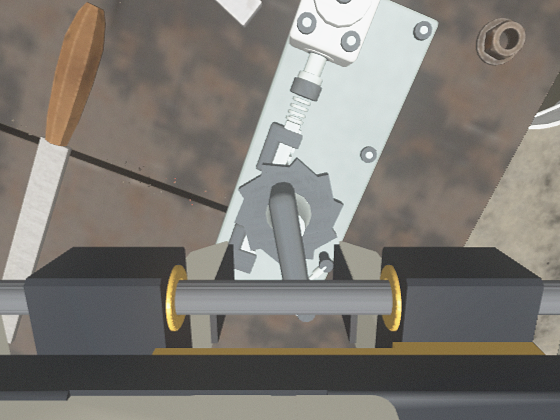

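Run:
```python
from h import *
d=np.load('w10.npz');K=d['K'];T=d['T'];s=observe()
R=Ro.from_euler('xyz',s['tool_rot']).as_matrix()
im=cv2.imread('pics/w11.png')[170:290,230:350]; cv2.imwrite('pics/w11c.png',cv2.resize(im,None,fx=5,fy=5,interpolation=cv2.INTER_CUBIC))
def un(u,z):
    r=np.linalg.inv(K)@np.r_[u,1]; r=R@(T[:3,:3]@r); c=s['tool_pos']+R@T[:3,3]
    return c+r*(z-c[2])/r[2]
for A,B in [((272,197),(288,280)),((296,195),(308,262)),((283,186),(298,278))]:
    a,b=un(A,.108),un(B,.108); print(a,b,np.arctan2(*(a-b)[1::-1]))
```

```text
[ 0.45349664 -0.09669368  0.108     ] [ 0.45447333 -0.14255255  0.108     ] 1.5920908512417613
[ 0.46541982 -0.09752496  0.108     ] [ 0.46633434 -0.13399351  0.108     ] 1.595868252726176
[ 0.45976228 -0.092027    0.108     ] [ 0.45986212 -0.14221899  0.108     ] 1.5727854715437943
```

View pics/w11c.png

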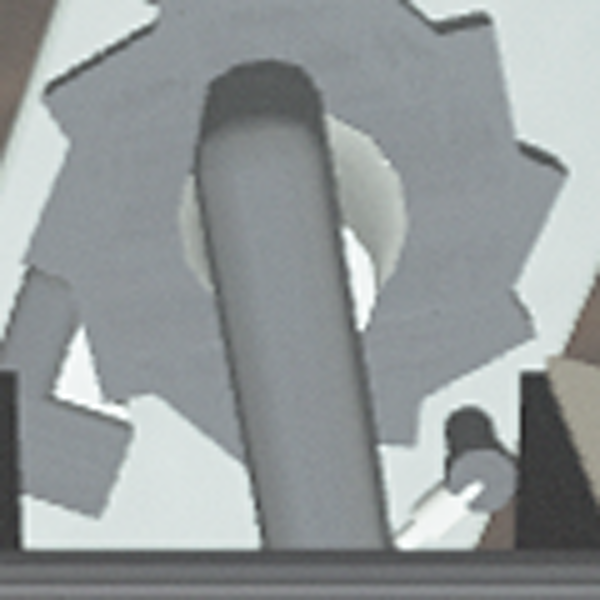

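>>> apply_moves(
  motion=[
    {"offset": [0, 1.5, 0], "rotation": [-0.005, 0, -0.09]},
    {"offset": [0, 0, 10], "rotation": [0, 0, -0.085]},
    {"offset": [0, 0, 15], "rotation": [0, 0, 0]},
    {"offset": [0, 0, 15], "rotation": [0, 0, 0]},
    {"offset": [0, 0, 8], "rotation": [0, 0, 0]},
    {"offset": [0, 0, 0], "rotation": [0, 0, 0]},
  ],
)

```text
time: 18.72
tool_pos: [0.4542, -0.1217, 0.1434]
tool_rot: [-3.137, -0.005, 1.592]
contact_force: [-0.2, -0.6, 0.1]
opening: 0.0457
```

Run:
```python
from h import *
to([.4572,-.1237,.141],1.59)
snap('wrist','w12.png')
```

```text
t 18.72 pos [ 0.4542 -0.1217  0.1434] rot [-3.137 -0.005  1.592] F [-0.23 -0.56  0.07] T [-0.019  0.078  0.018] q6 -0.45 q1 -0.426 open 0.0457
off [-2.1  3.   2.4] rot [-0.005 -0.005  0.002]
```

View pics/w12.png

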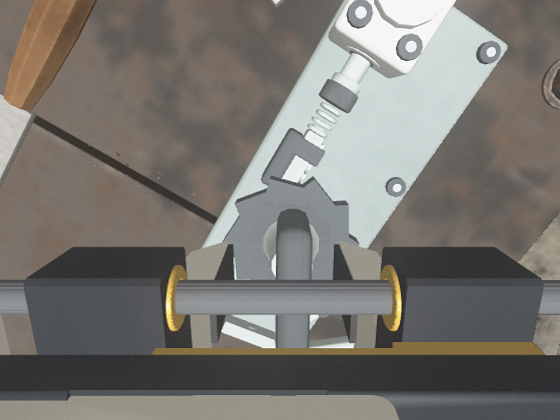

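The wing is aligned with the tool and sits 3 mm off-centre (px 294,265). I'll correct that and grip.

>>> apply_moves(
  motion=[
    {"offset": [-2, 3, 2], "rotation": [-0.005, -0.005, 0]},
    {"offset": [0, 0, 0], "rotation": [0, 0, 0]},
  ],
)

```text
time: 18.93
tool_pos: [0.4579, -0.1239, 0.1427]
tool_rot: [3.14, 0.001, 1.592]
contact_force: [-0.5, 1.1, 0.0]
opening: 0.0458
```

>>> apply_moves(
  motion=[
    {"offset": [0, 0, 0], "rotation": [0, 0, 0]},
    {"offset": [0, 0, 0], "rotation": [0, 0, 0]},
    {"offset": [0, 0, 0], "rotation": [0, 0, 0]},
    {"offset": [0, 0, 0], "rotation": [0, 0, 0]},
    {"offset": [0, 0, 0], "rotation": [0, 0, 0]},
    {"offset": [0, 0, 0], "rotation": [0, 0, 0]},
    {"offset": [0, 0, 0], "rotation": [0, 0, 0]},
  ],
  grip=1,
)

```text
time: 19.52
tool_pos: [0.4577, -0.1244, 0.1447]
tool_rot: [3.139, 0.003, 1.592]
contact_force: [3.5, 0.5, -3.7]
opening: 0.0137
```

>>> apply_moves(
  motion=[
    {"offset": [0, 0, 0], "rotation": [0, 0, -0.07]},
    {"offset": [0, 0, 0], "rotation": [0, 0, -0.07]},
    {"offset": [0, 0, 0], "rotation": [0, 0, -0.07]},
    {"offset": [0, 0, 0], "rotation": [0, 0, -0.07]},
    {"offset": [0, 0, 0], "rotation": [0, 0, -0.07]},
    {"offset": [0, 0, 0], "rotation": [0, 0, -0.07]},
    {"offset": [0, 0, 0], "rotation": [0, 0, -0.07]},
    {"offset": [0, 0, 0], "rotation": [0, 0, -0.07]},
    {"offset": [0, 0, 0], "rotation": [0, 0, -0.07]},
    {"offset": [0, 0, 0], "rotation": [0, 0, -0.07]},
    {"offset": [0, 0, 0], "rotation": [0, 0, -0.07]},
    {"offset": [0, 0, 0], "rotation": [0, 0, -0.07]},
  ],
)

```text
time: 20.52
tool_pos: [0.458, -0.1243, 0.1447]
tool_rot: [3.141, 0.003, 2.468]
contact_force: [-1.3, -0.5, -0.0]
opening: 0.0138
```

Run:
```python
from h import *
to([.4572,-.1237,.141],2.69)
```

```text
t 20.52 pos [ 0.458  -0.1243  0.1447] rot [3.141e+00 3.000e-03 2.468e+00] F [-1.25 -0.53 -0.04] T [-0.07   0.21  -0.097] q6 -1.324 q1 -0.427 open 0.0138
off [1.  0.  3.7] rot [ 0.     0.003 -0.222]
```

>>> apply_moves(
  motion=[
    {"offset": [0, 0, 0], "rotation": [0, 0, -0.04]},
    {"offset": [0, 0, 0], "rotation": [0, 0, -0.04]},
    {"offset": [0, 0, 0], "rotation": [0, 0, -0.04]},
    {"offset": [0, 0, 0], "rotation": [0, 0, -0.04]},
    {"offset": [0, 0, 0], "rotation": [0, 0, -0.03]},
  ],
)

```text
time: 20.93
tool_pos: [0.4579, -0.1243, 0.1447]
tool_rot: [3.141, 0.003, 2.668]
contact_force: [-0.5, 0.1, 1.1]
opening: 0.0143
```

Run:
```python
from h import *
to([.4572,-.1237,.141],2.69)
```

```text
t 20.93 pos [ 0.4579 -0.1243  0.1447] rot [3.141e+00 3.000e-03 2.668e+00] F [-0.54  0.1   1.06] T [-0.113  0.326 -0.479] q6 -1.525 q1 -0.427 open 0.0143
off [0.9 0.2 3.7] rot [ 0.001  0.003 -0.022]
```

>>> apply_moves(
  motion=[
    {"offset": [0, 0, 0], "rotation": [0, 0, -0.03]},
  ],
)

```text
time: 21.02
tool_pos: [0.4578, -0.1242, 0.1447]
tool_rot: [3.141, 0.003, 2.699]
contact_force: [-2.7, 0.6, 0.3]
opening: 0.0148
```

Run:
```python
from h import *
to([.4572,-.1237,.141],2.69)
```

```text
t 21.02 pos [ 0.4578 -0.1242  0.1447] rot [3.141e+00 3.000e-03 2.699e+00] F [-2.74  0.56  0.32] T [ 0.003  0.376 -0.609] q6 -1.556 q1 -0.427 open 0.0148
off [0.8 0.2 3.7] rot [0.001 0.003 0.009]
```

>>> apply_moves(
  motion=[
    {"offset": [0, 0, 0], "rotation": [0, 0, -0.03]},
  ],
)

```text
time: 21.1
tool_pos: [0.4576, -0.1241, 0.1447]
tool_rot: [3.14, 0.002, 2.729]
contact_force: [-1.3, -0.5, 1.9]
opening: 0.0151
```

Run:
```python
from h import *
to([.4572,-.1237,.141],2.69)
avg(3)
```

```text
t 21.1 pos [ 0.4576 -0.1241  0.1447] rot [3.140e+00 2.000e-03 2.729e+00] F [-1.25 -0.47  1.86] T [-0.15   0.231 -0.62 ] q6 -1.586 q1 -0.427 open 0.0151
off [0.6 0.2 3.7] rot [0.001 0.002 0.039]
T [-0.08   0.235 -0.577] sd [0.05  0.017 0.034] F [-1.63 -0.73  0.94] j6 -0.504 0.329
```

The stop is reached: torque −0.6 Nm with the tool at its original yaw. Easing slightly, then releasing and rising.

>>> apply_moves(
  motion=[
    {"offset": [0, 0, 0], "rotation": [0, 0, 0.025]},
    {"offset": [0, 0, 0], "rotation": [0, 0, 0]},
  ],
)

```text
time: 21.42
tool_pos: [0.4577, -0.1242, 0.1447]
tool_rot: [3.14, 0.002, 2.698]
contact_force: [-2.1, 0.3, 0.1]
opening: 0.0149
```

>>> apply_moves(
  motion=[
    {"offset": [0, 0, 0], "rotation": [0, 0, 0]},
    {"offset": [0, 0, 0], "rotation": [0, 0, 0]},
    {"offset": [0, 0, 0], "rotation": [0, 0, 0]},
    {"offset": [0, 0, 0], "rotation": [0, 0, 0]},
    {"offset": [0, 0, 0], "rotation": [0, 0, 0]},
  ],
  grip=0.5,
)

```text
time: 21.83
tool_pos: [0.4586, -0.1242, 0.1449]
tool_rot: [3.14, 0.005, 2.701]
contact_force: [0.2, 0.6, -0.5]
opening: 0.0429
```

>>> apply_moves(
  motion=[
    {"offset": [0, 0, -20], "rotation": [0, 0, 0]},
    {"offset": [0, 0, -25], "rotation": [0, 0, 0]},
    {"offset": [0, 0, -25], "rotation": [0, 0, 0]},
    {"offset": [0, 0, -25], "rotation": [0, 0, 0]},
    {"offset": [0, 0, -25], "rotation": [0, 0, 0]},
    {"offset": [-20, 0, -10], "rotation": [0, 0, 0]},
    {"offset": [0, 0, 0], "rotation": [0, 0, 0]},
    {"offset": [0, 0, 0], "rotation": [0, 0, 0]},
  ],
)

```text
time: 22.5
tool_pos: [0.4757, -0.1321, 0.2804]
tool_rot: [3.14, 0.002, 2.703]
contact_force: [0.9, 0.2, -0.9]
opening: 0.0459
```

Run:
```python
from h import *
to([.4572,-.1237,.141],2.69)
d=np.load('w10.npz');K=d['K'];T=d['T'];s=observe()
p=snap('wrist','w13.png')
np.savez('w13.npz',pos=s['tool_pos'],rot=s['tool_rot'])
im=cv2.imread('pics/w13.png'); cv2.imwrite('pics/w13c.png',cv2.resize(im[50:250,170:490],None,fx=2.5,fy=2.5,interpolation=cv2.INTER_CUBIC))
p=snap('scene','s6.png'); print(tip_of('pawl_peg',p)[:1])
```

```text
t 22.5 pos [ 0.4757 -0.1321  0.2804] rot [3.140e+00 2.000e-03 2.703e+00] F [ 0.86  0.21 -0.95] T [-0.029 -0.001 -0.032] q6 -1.56 q1 -0.427 open 0.0459
off [ 20.6  -0.4 139.3] rot [0.001 0.002 0.013]
[{'location': [0.5041, -0.1915, 0.0651], 'score': 0.69}]
```

View pics/w13c.png

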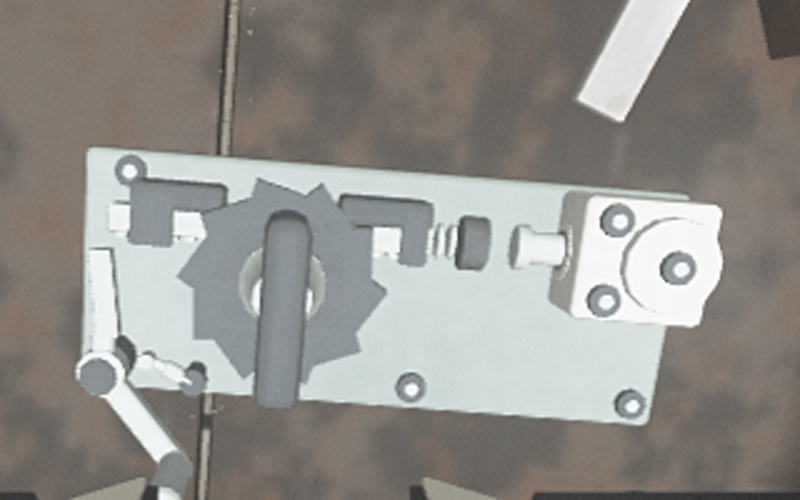

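View pics/s6.png

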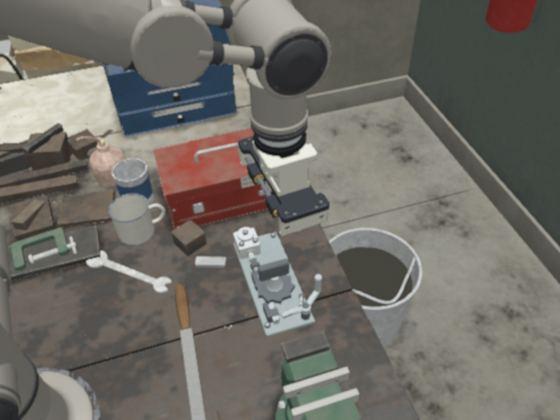

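Run:
```python
from h import *
d=np.load('w10.npz');K=d['K'];T=d['T'];s=np.load('w13.npz')
R=Ro.from_euler('xyz',s['rot']).as_matrix()
def un(u,z):
    u=np.array(u)/2.5+[170,50]; r=np.linalg.inv(K)@np.r_[u,1]; r=R@(T[:3,:3]@r); c=s['pos']+R@T[:3,3]
    return c+r*(z-c[2])/r[2]
for A,B,z in [((287,212),(276,405),.108),((264,230),(254,395),.108),((311,230),(297,395),.108)]:
    a,b=un(A,z),un(B,z); print(a,b,np.linalg.norm(a-b),np.arctan2(*(a-b)[1::-1]))
a,b=un((90,149),.012),un((690,192),.012);print(np.arctan2(*(a-b)[1::-1])+np.pi/2+np.pi)
```

```text
[ 0.43153196 -0.11039063  0.108     ] [ 0.48148737 -0.13737504  0.108     ] 0.05677764432353739 2.646327785472303
[ 0.43331523 -0.11841857  0.108     ] [ 0.47590758 -0.14197343  0.108     ] 0.048671754297974525 2.636425766773536
[ 0.43897177 -0.10636323  0.108     ] [ 0.48133843 -0.13040363  0.108     ] 0.048712163320542956 2.6254608280096
2.6334042715775086
```

Run:
```python
from h import *
d=np.load('w1.npz');s=np.load('w13.npz');T=d['T'];K=d['K']
outs=[]
for f,pos,rot in [('w1',d['pos'],d['rot']),('w13',s['pos'],s['rot'])]:
    im=cv2.imread(f'pics/{f}.png'); R=Ro.from_euler('xyz',rot).as_matrix()
    # rectify plane z=.108 to 5px/mm around (.456,-.124), press-aligned (x' up)
    y=2.63; src=[];dst=[]
    for a,b in [(-40,-40),(40,-40),(40,40),(-40,40)]:
        X=np.array([.456,-.124,.108])+Ro.from_euler('z',y).apply([a/1e3,b/1e3,0])
        c=np.linalg.inv(T)@np.r_[R.T@(X-pos),1]; u=K@c[:3]; src.append(u[:2]/u[2]); dst.append((200-5*b,200-5*a))
    H=cv2.getPerspectiveTransform(np.float32(src),np.float32(dst)); outs.append(cv2.warpPerspective(im,H,(400,400),flags=cv2.INTER_CUBIC))
cv2.imwrite('pics/rect.png',np.hstack(outs))
```

```text
(no output)
```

View pics/rect.png

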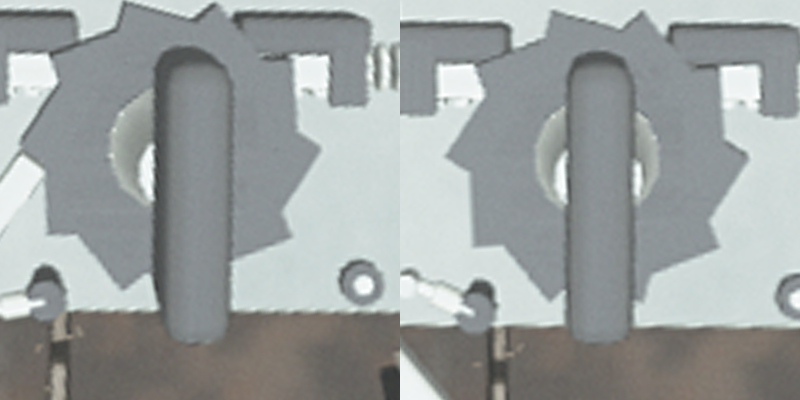

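In the rectified before/after views, the wing and wheel teeth have the same orientation, so the knob is back at its stop. The pawl is out and the arm is clear.

```bash
python3 -c "
from cell import *
print(hand_in())"
```

```text
the job is handed in; nothing more can be done
None
```

I pressed the pin home, threw the pawl out, wound the knob back to its stop and handed the job in after about 23 s of robot time.

- **Pressing:** I turned the knob clockwise three clicks. At click 2 it was still easy, about 0.10 Nm of torque. On the way to click 3 it stiffened clearly, to about 0.31 Nm, and the nose spring compressed by about 7 mm. I stopped there.
- **Holding:** I eased back onto the pawl and let go. The knob stayed at about 1.90 rad with the pawl alone holding it. I estimate the held force at 10–15 N, from the spring travel and the torque; I could not measure it directly.
- **Releasing:** I pushed the peg across to the pawl's outer stop. The pawl came out and the knob sprang partly back. I then wound it anticlockwise until the torque rose against the stop to about 0.6 Nm.

**Last checks:** the wing and wheel teeth match their starting orientation, the pawl is still out, and the nose is clear of the pin. The gripper is well above the press. I did not touch the steel block, flat offcut or flanged nut.

**Readings that disagreed:** my first reading of the wing's starting angle was off by about 0.05 rad from the final one. Comparing rectified before and after pictures settled it, as both show the same angle. The torque jump at click 3 was also larger than the spring figures predict, about 0.2 Nm against 0.12 Nm. Even taken at face value that means roughly 20 N, which is below the 24 N limit.

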